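# Push the jammed flat battery out of the game's battery holder

## Robot

A 6-joint arm with a two-finger parallel gripper is mounted at the origin on the work surface. World frame = base frame: x ahead of the robot, y to its left, z up, the work surface at z = 0. Lengths are in m, angles in rad, forces in N, time in s.
With the tool pointing down it reaches from about 0.325 to 0.85 m from the base axis. Payload 15.5 kg.
Tool frame: the origin (TCP) lies midway between the tips of the shut fingers; the grasp point (between the pads) lies behind it (pinch_z is the z of the grasp point in the tool frame, in m); z points along the fingers, y is the direction in which the jaws open and shut (so a half turn about z gives the same grasp; the last joint's range is limited). The gripper opens to 91 mm and grips with 3 to 60 N. Pads are 32 mm wide; open, the fingers measure 118 mm over their backs; the gripper's body (76 mm by 178 mm) begins 60 mm behind the grasp point.
Start: joints at [1.159, 0.494, 1.345, -0, 1.302, -0.096], TCP at [0.194, 0.594, 0.214] pointing down, gripper open.
Joint ranges: [-2.91, 2.91], [-0.82, 2.16], [0.22, 2.67], [-1.22, 4.37], [0.12, 2.79], [-3.08, 3.08]. Speed limits (rad/s): [1.89, 1.89, 2.57, 3.01, 3.01, 3.01].

## Interface

Orientations are given as [roll, pitch, yaw] about the fixed x, y, z axes, in that order (R = Rz(yaw) Ry(pitch) Rx(roll)).
In Python, from bench import * gives the robot as it stands.
- The arm moves only by the tool move_arm, never from a script. Its argument "deltas" is one flat list of numbers, 7 for each row, row after row: the shift along the world's x, y, z in m, then the turn, a rotation vector about the world's x, y, z in degrees, then the closure in counts, from 0 (fully open) to 255 (shut). In form: [x, y, z, wx, wy, wz, grip, x, y, z, wx, wy, wz, grip, ...]. A call has 1 to 20 rows; each row is the pose to reach, as a shift and turn from the pose measured when the call began; what a row does not reach only later rows make up. A row lasts 1/8 s, in which the tool goes at most 62.5 mm and 10.7 degrees, less where a joint would pass 70% of its speed; a pose out of reach is approached as far as the arm can. A call with a gripper value outside its range is refused whole. The fingers move at their own pace and stop on an object; the grip force is fixed at half the most. Time passes only in rows, so rows that repeat a pose let the fingers close. It gives the time, the measured TCP pose, the force and the opening at its end, in the units of the state.
- state(): the state, without advancing time (a new reading comes with each control period).
- camera(name): name is "scene" or "top" or "wrist"; returns (picture, depth): 400x640x3 uint8, red, green, blue; 400x640 float32, m along the optical axis (not along the pixel's ray), 0 where there is no reading.
- calibration(name): a dict with "mtx" (3x3 intrinsics, pixels), "extrinsics" (4x4, takes a point from camera to world coordinates). Camera axes: x right, y down, z forward; pixel columns grow to the right and rows downward; lengths in m; the calibration is good to about 2 mm. A picture is of the moment at which its call begins: read the wrist's pose just before it. calibration takes no time and is no camera call; for the wrist camera it gives the pose at the moment of the call.
- sign_off(): hands the job in, once; it reports no verdict.
The state is a dict: "time": time; "q": joint angles; "dq": joint speeds; "effort": joint torques, N m; "tcp_pos": TCP position; "tcp_rot": TCP orientation; "contact_force": force on the tool from outside, world axes, zero at the start; "wrist_torque": the same for the moment, N m; "grip_width": finger opening in m.
Only numpy, scipy, OpenCV 4.12 (cv2) and the standard library are available. Lean on these libraries where they do the work, as an engineer would, in place of code of your own. Each camera call takes 0.05 s, during which the arm holds its last target. There are 200 camera calls.

## Task

The red flat battery is jammed in one of the two sleeves of the red battery holder. With the wooden dowel, push it right through and out of the far end so that it drops into the holder's white tray; do not touch it with the gripper and leave the green battery where it is in the other sleeve. Then pull the dowel out and lay it back in the two V notches of its blue rest.

Things in the scene. Friction and masses are not known exactly. Their poses are not given: they have to be found in the camera images.
- holder: Fixed battery holder: red base plate (160 x 92 mm, 12 mm high), two grey square sleeves side by side, white tray at their outlet end. Origin on the table midway between the sleeves, half-way along them; z up. +y is the push direction: sleeves run along y from the open entry end (y = -40 mm) to the outlet (y = +40 mm); their axes are at x = -36 and +36 mm.
- entry_a (a point): Middle of the open entry of the sleeve at x = -36 mm, on the battery's axis, 61.5 mm above the table; axes as the holder's. Sleeve: 80 mm long, 38 x 38 mm inside, 44 mm wide outside, floor 45 mm and top 87 mm above the table, a window in its top. A brass spring clip (up to 92 mm) holds the battery: about 5 to 15 N slides it. When it is empty the clip hangs to 76 mm above the table.
- entry_b (a point): The same point of the other, equal sleeve, at x = +36 mm.
- tray (a point): Centre of the white tray's floor, 5 mm above the table; axes as the holder's. The tray measures 160 mm along x and 130 mm along y, walls 36 mm high, no wall towards the sleeves. It is part of the holder.
- dead_cell_center (a point): Centre of the flat battery with the red jacket (33 mm diameter, 60 mm long, 140 g; black band and small steel nub at the outlet end). It lies inside either sleeve, its rear face 4 to 16 mm in from the entry. The point's y axis is the battery's axis.
- good_cell_center (a point): Centre of the good battery with the green jacket, same size, held in the other sleeve of the holder; it stays there. The point's y axis is the battery's axis.
- dowel_center (a point): Centre of the round pale wooden dowel, 15 mm diameter, 240 mm long, 35 g, both ends alike and flat. The point's y axis runs along the dowel. At the start it lies level in the rest.
- rest: Fixed blue rest for the dowel: base 50 x 170 mm, 6 mm high, with two V notches at y = -70 and +70 mm, each 14 mm long, 44 mm wide at the top (45 mm above the table), 45 degree faces. Origin on the table under its middle; y runs along the dowel, z up. A dowel lying in it has its axis at x = 0, 34 mm above the table; between the notches there is room for the fingers.
Mind the look-alikes: they are no part of the job. Of the things that look like the part that bears dowel_center, the larger one is meant.

How it is judged:
On the way, in this order (a step that is already met when the one before it is completed fails the run):
1. the dowel pushes on the red battery (contact force between dowel and dead_cell above 1 N), for 0.05 s.
2. the red battery is out of the sleeve and down in the tray (y of dead_cell_center in the frame of holder between 0.05 and 0.17 m and x of dead_cell_center in the frame of holder between -0.08 and 0.08 m and height (world z) of dead_cell_center below 0.042 m), for 0.2 s.
At the end, for the whole second after the job is handed in: Red battery at rest in the tray, clear of its sleeve (centre inside the tray, under 42 mm high); green battery within 10 mm of its start; dowel released at rest in both notches (centre within 12 mm across, 45 mm along the rest's middle, 26 to 42 mm high, within 10 degrees) (all of step 2 and linear speed of dead_cell below 0.05 m/s and distance of good_cell_center from where it was at the start of the episode below 0.01 m and x of dowel_center in the frame of rest between -0.012 and 0.012 m and y of dowel_center in the frame of rest between -0.045 and 0.045 m and height (world z) of dowel_center between 0.026 and 0.042 m and angle between the y axis of dowel_center and the y axis of rest, either way round below 0.17 rad and linear speed of dowel below 0.03 m/s); the robot touches nothing.
It fails at once if the gripper touches the red battery (contact force between the fingers and dead_cell above 0.5 N).
It fails at once if the green battery is shifted in its sleeve by more than 10 mm (distance of good_cell_center from where it was at the start of the episode above 0.01 m).
It also fails if it takes over 45 s, if anything falls off the work surface, if the arm or the gripper's body presses on something with over 40 N, if the wrist force passes 120 N, or if a joint passes its speed limit or range.

## Working session

There is one attempt and no reset: what is moved stays moved. The work goes in short steps, Python scripts to look and compute and a tool call to move; the robot and the scene stay as the last step left them, time stands still between calls to the robot, and variables do not carry over. Pictures are saved under pics/ and viewed, about 8 in all and at most 12, crops included, and the job is handed in when it is done.

Besides the shell and the picture viewer there is one more tool, called after ">>>" as name(argument=value, ...) on one line, values as JSON. move_arm: Moves the arm, as the interface text tells. Its arguments: {"type":"object","properties":{"deltas":{"type":"array"}},"required":["deltas"]}

```bash
ls; mkdir -p pics
cat > h.py <<'E'
from bench import *
import numpy as np, cv2
def pts(name):
    im,d=camera(name); c=calibration(name); K=np.array(c["mtx"]);T=np.array(c["extrinsics"])
    v,u=np.mgrid[:400,:640]; P=np.stack([(u-K[0,2])/K[0,0]*d,(v-K[1,2])/K[1,1]*d,d],-1)@T[:3,:3].T+T[:3,3]
    P[d==0]=np.nan
    return im,P
E
python3 - <<'E'
from h import *
s=state();print(s)
a,P=pts("top");b,Q=pts("scene")
np.savez("p0.npz",a=a,P=P,b=b,Q=Q)
cv2.imwrite("pics/top0.png",cv2.resize(a[:,:,::-1],(800,500)));cv2.imwrite("pics/scene0.png",b[:,:,::-1])
E
```

```text
pics
{'time': 0.0, 'q': array([ 1.15949817e+00,  4.94164758e-01,  1.34614942e+00,  3.51071199e-06,
        1.30250219e+00, -9.55186628e-02]), 'dq': array([-0.00091162, -0.00041298, -0.00167353, -0.0007901 , -0.00111608,
        0.00060907]), 'effort': array([-7.94058506e-04, -8.78790879e+01, -3.81859624e+01,  7.04713049e-02,
        5.31938032e-02, -1.32984446e-04]), 'tcp_pos': array([0.19394823, 0.59373414, 0.21334353]), 'tcp_rot': array([-3.14037484e+00, -1.20078724e-04,  2.82581215e+00]), 'contact_force': array([ 0.55720598,  1.08501378, -0.01788634]), 'wrist_torque': array([0.00630494, 0.0034004 , 0.04731857]), 'grip_width': 0.09147625646861778}
```

View pics/top0.png

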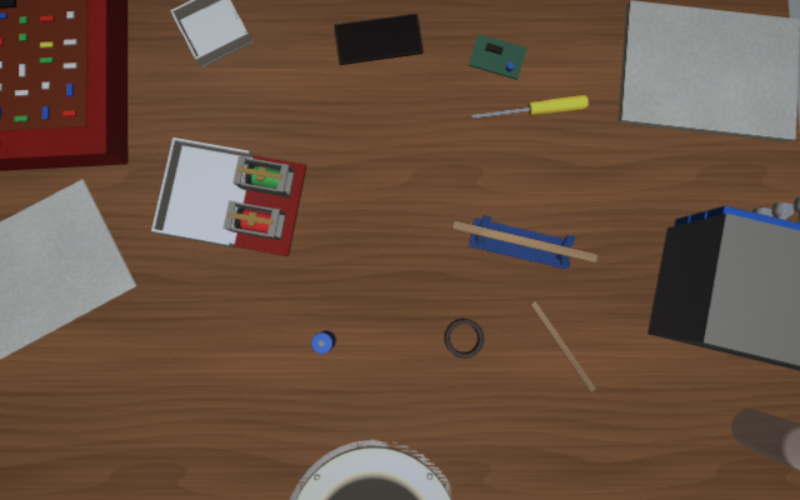

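View pics/scene0.png

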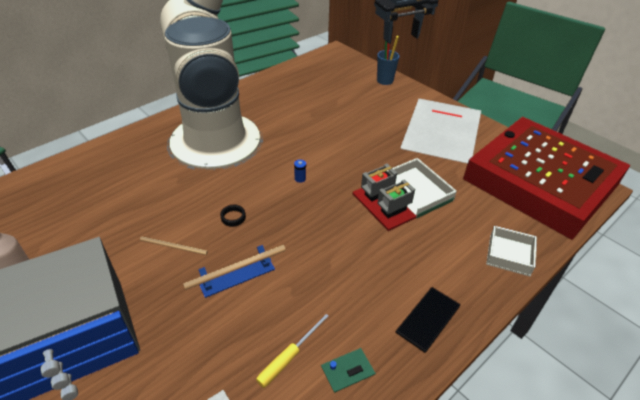

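The dowel could be either the thick pale rod on the blue rest at top (525,242) or the thin stick lying on the table at (563,345). I choose the larger one, on the rest. The red cell is in the sleeve at top (255,220) and the green one at (265,176).

```bash
cat > m.py <<'E'
from h import *
def rect(p):
    (c,s,a)=cv2.minAreaRect((p*1000).astype(np.float32)); b=cv2.boxPoints((c,s,a)); return np.round(c,1),np.round(s,1),round(a,2)
z=np.load("p0.npz")
for n,im,P in(("top",z["a"],z["P"]),("scene",z["b"],z["Q"])):
    hsv=cv2.cvtColor(im,cv2.COLOR_RGB2HSV).astype(int);H,S,V=hsv[...,0],hsv[...,1],hsv[...,2]
    X,Y,Z=P[...,0],P[...,1],P[...,2]
    v,u=np.mgrid[:400,:640]
    box=(u>110)&(u<260)&(v>100)&(v<212) if n=="top" else (u>345)&(u<465)&(v>150)&(v<235)
    m=box&(Z>.008)&(Z<.12); print(n,"holder all",m.sum(),rect(P[m][:,:2]))
    m=box&(Z>.008)&(Z<.016)&(S>120)&((H<8)|(H>172)); print("plate",rect(P[m][:,:2]),np.nanmedian(Z[m]))
    m=box&(Z>.083)&(Z<.095); print("sleeve tops",m.sum(),rect(P[m][:,:2]))
    r=box&(Z>.05)&(Z<.085)&(S>130)&(V>60)
    for k,mm in(("red",r&((H<6)|(H>174))),("green",r&(H>45)&(H<80))):
        p=P[mm]; print(k,mm.sum(),p.mean(0) if len(p) else 0, rect(p[:,:2]) if len(p)>3 else 0)
    box=(u>355)&(u<485)&(v>170)&(v<220) if n=="top" else (u>175)&(u<295)&(v>235)&(v<300)
    blue=(H>100)&(H<130)&(S>120)
    m=box&(Z>.028)&(Z<.06)&~blue&(H<30); p=P[m]; print("dowel",m.sum(),rect(p[:,:2]),np.percentile(p[:,2],[5,50,95]))
    c=p.mean(0); w,V_=np.linalg.eigh(np.cov((p-c).T)); print(c,V_[:,2],np.percentile((p-c)@V_[:,2],[0,1,99,100]))
    m=box&blue&(Z>.002)&(Z<.05); print("rest",rect(P[m][:,:2]))
E
python3 m.py
```

```text
top holder all 5386 (array([547.2, 237.7]), array([223.3, 161.8]), 79.56)
plate (array([535.3, 172.3]), array([ 90.6, 160.7]), 79.05) 0.013156478582040498
sleeve tops 1021 (array([536. , 177.6]), array([ 81.2, 116.1]), 79.58)
red 212 [0.49684279 0.18026055 0.07414052] (array([499.2, 172.9]), array([61.9, 35.9]), 86.08)
green 121 [0.56283009 0.16555616 0.07487798] (array([568.7, 166.7]), array([41.7, 26.7]), 80.39)
dowel 838 (array([ 477.8, -251.6]), array([240.2,  33.3]), 76.61) [0.03619925 0.04095359 0.04396563]
[ 0.46824499 -0.24934957  0.04066693] [-0.23450274 -0.97211493  0.00101402] [-0.12005671 -0.11820726  0.11713521  0.12009094]
rest (array([ 468. , -250.4]), array([166.5,  49.8]), 76.27)
scene holder all 3411 (array([554.9, 276.7]), array([307.5, 166.1]), 79.78)
plate (array([555.7, 276.3]), array([308.2, 163.8]), 78.88) 0.012157749199574353
sleeve tops 462 (array([535.8, 177.3]), array([ 84.9, 121.2]), 79.58)
red 65 [0.50544265 0.18131228 0.07718955] (array([506.7, 182.8]), array([45.7, 26.8]), 80.23)
green 41 [0.57596295 0.1651181  0.07650711] (array([575.2, 169.1]), array([36.2, 14.8]), 85.41)
dowel 692 (array([ 463. , -248.4]), array([240.6,  32.6]), 76.2) [0.03241293 0.0393796  0.04300709]
[ 0.47111351 -0.25602843  0.0387578 ] [-2.35369404e-01 -9.71905606e-01 -8.58052626e-04] [-0.12579237 -0.12155364  0.11298994  0.11480683]
rest (array([ 471.1, -252.3]), array([168.3,  49.5]), 76.52)
```

>>> move_arm(deltas=[0.04, -0.06, 0, 0, 0, -7, 0, 0.08, -0.12, 0, 0, 0, -14, 0, 0.12, -0.18, 0, 0, 0, -21, 0, 0.16, -0.24, 0, 0, 0, -28, 0, 0.2, -0.3, 0, 0, 0, -35, 0, 0.23, -0.36, 0, 0, 0, -42, 0, 0.25, -0.42, 0, 0, 0, -49, 0, 0.26, -0.48, 0, 0, 0, -56, 0, 0.27, -0.54, 0, 0, 0, -63, 0, 0.27, -0.6, 0, 0, 0, -70, 0, 0.27, -0.66, 0, 0, 0, -77, 0, 0.27, -0.72, 0, 0, 0, -85.4, 0, 0.27, -0.78, 0, 0, 0, -85.4, 0, 0.27, -0.83, 0, 0, 0, -85.4, 0, 0.27, -0.868, 0, 0, 0, -85.4, 0, 0.27, -0.868, 0, 0, 0, -85.4, 0, 0.27, -0.868, 0, 0, 0, -85.4, 0])

```text
time: 2.22
tcp_pos: [0.4636, -0.274, 0.213]
tcp_rot: [-3.14, -0.001, 1.334]
contact_force: [0.0, 0.5, -0.1]
grip_width: 0.0912
```

Run:
```python
from h import *
import bench
print([n for n in dir(bench) if not n.startswith('_')], getattr(bench,'pinch_z',None))
s=state();print(s['time'],s['tcp_pos'],s['tcp_rot'],s['contact_force'])
im,P=pts("wrist");cv2.imwrite("pics/w1.png",im[:,:,::-1]);np.savez("w1.npz",im=im,P=P)
```

```text
['Unreachable', 'calibration', 'camera', 'pinch_z', 'sign_off', 'state'] -0.0188
2.225 [ 0.46357852 -0.27396693  0.21302226] [-3.13958826e+00 -7.30802717e-04  1.33447448e+00] [ 0.00765385  0.4862563  -0.11794987]
```

View pics/w1.png

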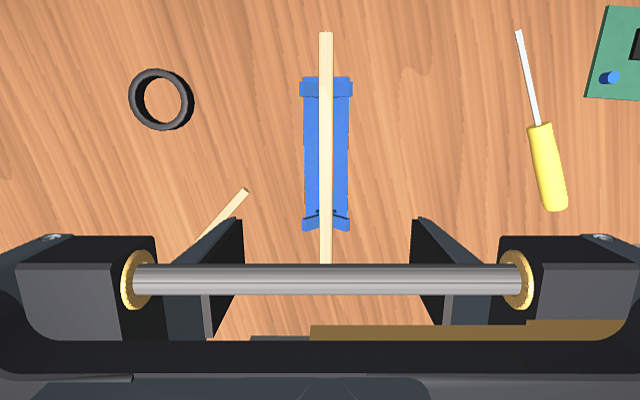

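The wrist view shows the dowel at column 326 with its far end at (326,33), lying in the blue rest. The thin stick is off at (225,215). Next I measure the axis.

Run:
```python
from h import *
z=np.load("w1.npz");im,P=z["im"],z["P"]
c=calibration("wrist");K=np.array(c["mtx"]);T=np.array(c["extrinsics"])
def proj(p):
    q=T[:3,:3].T@(np.array(p)-T[:3,3]);return (K@q/q[2])[:2]
print("grasp pt px",proj([.4636,-.274,.034]))
hsv=cv2.cvtColor(im,cv2.COLOR_RGB2HSV).astype(int)
v,u=np.mgrid[:400,:640];Z=P[...,2]
m=(u>295)&(u<360)&(v<260)&(Z>.028)&(Z<.06)&(hsv[...,0]<35); p=P[m]
print(m.sum(),np.percentile(p[:,2],[5,50,98]))
vx,vy,x0,y0=cv2.fitLine((p[:,:2]*1000).astype(np.float32),cv2.DIST_HUBER,0,.01,.01).ravel()
d=np.array([vx,vy])*np.sign(vy);a=np.degrees(np.arctan2(d[1],d[0]));print("axis",x0,y0,d,a)
e=(p[:,:2]*1000-[x0,y0])@d;print("ends",[x0,y0]+d*e.max(),[x0,y0]+d*e.min())
n=np.array([d[1],-d[0]]);print("grasp lateral err",(np.array([463.6,-274.])-[x0,y0])@n)
b=(u>290)&(u<365)&(v<245)&(hsv[...,0]>100)&(hsv[...,0]<130)&(hsv[...,1]>120)&(Z>-.01)
print("rest",cv2.minAreaRect((P[b][:,:2]*1000).astype(np.float32)),np.percentile(Z[b],[1,50,99]))
```

```text
grasp pt px [327.87175517 182.51410667]
3262 [0.03608497 0.04086386 0.04305347]
axis 469.99918 -235.00702 [0.23180743 0.9727617 ] 76.59649
ends [ 494.97405169 -130.20191105] [ 440.26052031 -359.80295659]
grasp lateral err 2.8139892438155805
rest ((467.80584716796875, -244.88772583007812), (161.0120086669922, 51.919158935546875), 76.45191955566406) [0.00536151 0.00729105 0.04570841]
```

>>> move_arm(deltas=[-0.0024, 0.0005, -0.05, 0, 0, 0, 0, -0.0024, 0.0005, -0.1, 0, 0, 0, 0, -0.0024, 0.0005, -0.14, 0, 0, 0, 0, -0.0024, 0.0005, -0.17, 0, 0, 0, 0, -0.0024, 0.0005, -0.19, 0, 0, 0, 0, -0.0024, 0.0005, -0.198, 0, 0, 0, 0, -0.0024, 0.0005, -0.198, 0, 0, 0, 0, -0.0024, 0.0005, -0.198, 0, 0, 0, 255, -0.0024, 0.0005, -0.198, 0, 0, 0, 255, -0.0024, 0.0005, -0.198, 0, 0, 0, 255, -0.0024, 0.0005, -0.198, 0, 0, 0, 255, -0.0024, 0.0005, -0.198, 0, 0, 0, 255, -0.0024, 0.0005, -0.198, 0, 0, 0, 255, -0.0024, 0.0005, -0.198, 0, 0, 0, 255])

```text
time: 4.03
tcp_pos: [0.4613, -0.2728, 0.0151]
tcp_rot: [-3.14, -0.001, 1.336]
contact_force: [0.2, 0.3, -0.4]
grip_width: 0.0242
```

>>> move_arm(deltas=[0, 0, 0, 0, 0, 0, 255, 0, 0, 0, 0, 0, 0, 255, 0, 0, 0, 0, 0, 0, 255, 0, 0, 0, 0, 0, 0, 255])

```text
time: 4.53
tcp_pos: [0.462, -0.2732, 0.0153]
tcp_rot: [-3.141, -0.0, 1.335]
contact_force: [5.0, -1.2, 1.4]
grip_width: 0.0144
```

>>> move_arm(deltas=[0, 0, 0.02, 0, 0, 0, 255, 0, 0, 0.05, 0, 0, 0, 255, 0, 0, 0.07, 0, 0, 0, 255, -0.001, 0.04, 0.07, 0, 0, 1, 255, -0.003, 0.08, 0.07, 0, 0, 2, 255, -0.004, 0.12, 0.07, 0, 0, 3, 255, -0.005, 0.16, 0.06, 0, 0, 3.1, 255, -0.006, 0.2, 0.04, 0, 0, 3.1, 255, -0.006, 0.214, 0.0275, 0, 0, 3.1, 255, -0.006, 0.214, 0.0275, 0, 0, 3.1, 255, -0.006, 0.214, 0.0275, 0, 0, 3.1, 255])

```text
time: 5.9
tcp_pos: [0.4563, -0.0601, 0.0431]
tcp_rot: [-3.141, -0.0, 1.389]
contact_force: [0.3, -0.4, -0.6]
grip_width: 0.0143
```

Run:
```python
from h import *
s=state();print(s['time'],s['tcp_pos'],s['tcp_rot'],s['contact_force'],s['grip_width'])
for n in("wrist","top","scene"):
    im,P=pts(n);np.savez("q_%s.npz"%n,im=im,P=P)
    if n=="wrist":cv2.imwrite("pics/w2.png",im[:,:,::-1])
    if n=="top":cv2.imwrite("pics/t2.png",cv2.resize(im[100:260,110:350,::-1],(800,533)))
```

```text
5.9 [ 0.45632253 -0.06013652  0.04308378] [-3.14142401e+00 -1.15901035e-05  1.38917450e+00] [ 0.33997153 -0.43508523 -0.57727188] 0.014333355522486947
```

View pics/w2.png

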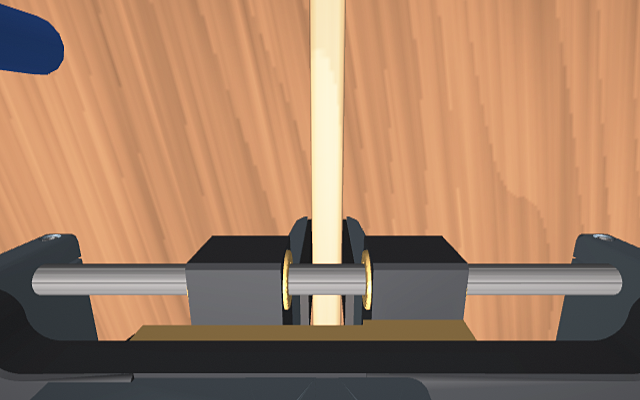

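View pics/t2.png

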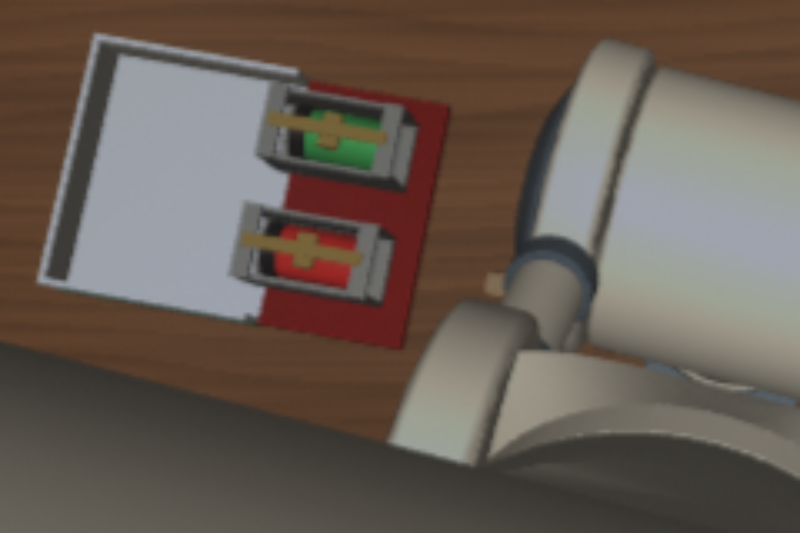

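The wrist view shows the dowel gripped centrally at column 328. The top crop shows its tip at (487,283), in line with the red sleeve entry at (380,270). Next I check the numbers.

Run:
```python
from h import *
o=np.array([.536,.1774]);a=np.radians(79.58);yh=np.array([np.cos(a),np.sin(a)]);xh=np.array([yh[1],-yh[0]])
for n in("wrist","top","scene"):
    z=np.load("q_%s.npz"%n);im,P=z["im"],z["P"];hsv=cv2.cvtColor(im,cv2.COLOR_RGB2HSV).astype(int);H,S=hsv[...,0],hsv[...,1]
    hx=(P[...,:2]-o)@xh;hy=(P[...,:2]-o)@yh;Z=P[...,2]
    m=(abs(hx+.036)<.02)&(Z>.05)&(Z<.08)&(hy>-.23)&(hy<-.055)&(H<35)
    print(n,m.sum())
    if m.sum()>10:
        x,y,zz=hx[m],hy[m],Z[m]
        print(" hy",y.min(),y.max())
        for lo in np.arange(-.22,-.05,.02):
            k=(y>lo)&(y<lo+.02)
            if k.sum()>3: print("  %.2f n%d x %.4f..%.4f med %.4f ztop %.4f"%(lo,k.sum(),x[k].min(),x[k].max(),np.median(x[k]),np.percentile(zz[k],90)))
    # sleeve outer edges at top: red sleeve
    m=(Z>.084)&(Z<.0885)&(abs(hy)<.045)&(S<90)
    for s in(-1,1):
        k=m&(abs(hx-s*.036)<.03); 
        if k.sum()>20: print(" sleeve",s,"x",np.percentile(hx[k],[1,99]),"y",np.percentile(hy[k],[1,99]))
im=np.load("q_scene.npz")["im"];cv2.imwrite("pics/s2.png",cv2.resize(im[120:260,220:460,::-1],(800,467),interpolation=cv2.INTER_CUBIC))
```

```text
wrist 7818
 hy -0.22998930946361337 -0.13181431117435244
  -0.22 n1374 x -0.0437..-0.0289 med -0.0361 ztop 0.0701
  -0.20 n1512 x -0.0438..-0.0287 med -0.0361 ztop 0.0701
  -0.18 n1702 x -0.0437..-0.0287 med -0.0361 ztop 0.0701
  -0.16 n1866 x -0.0437..-0.0288 med -0.0362 ztop 0.0702
  -0.14 n703 x -0.0437..-0.0287 med -0.0362 ztop 0.0700
top 42
 hy -0.11450416470582968 -0.10391102538993542
  -0.12 n42 x -0.0414..-0.0269 med -0.0350 ztop 0.0719
 sleeve -1 x [-0.05783552 -0.01426061] y [-0.03996637  0.04000377]
 sleeve 1 x [0.01388562 0.05781837] y [-0.03975106  0.0404463 ]
scene 109
 hy -0.15650159435585675 -0.10431891437401115
  -0.16 n35 x -0.0389..-0.0253 med -0.0292 ztop 0.0709
  -0.14 n43 x -0.0391..-0.0250 med -0.0296 ztop 0.0703
  -0.12 n31 x -0.0377..-0.0251 med -0.0294 ztop 0.0700
 sleeve -1 x [-0.0580513  -0.01140019] y [-0.04214494  0.04081367]
 sleeve 1 x [0.01405516 0.05959736] y [-0.04185595  0.03902495]
```

View pics/s2.png

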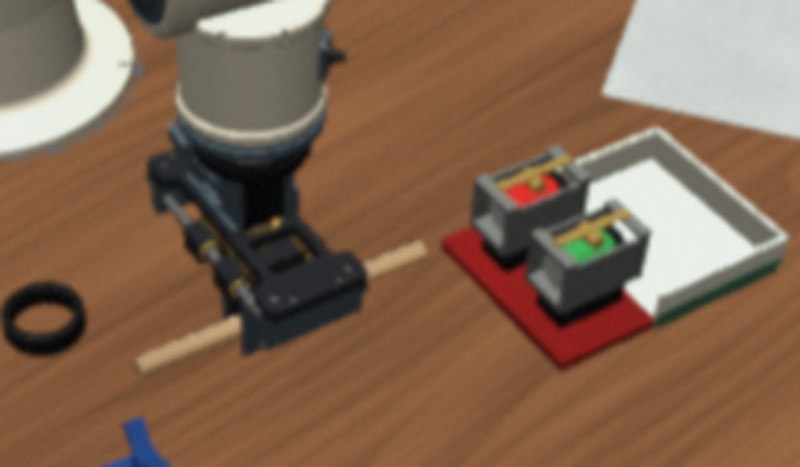

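>>> move_arm(deltas=[0.0036, 0.0197, -0.0006, 0, 0, 0, 255, 0.0072, 0.0393, -0.0006, 0, 0, 0, 255, 0.0109, 0.059, -0.0006, 0, 0, 0, 255, 0.0118, 0.0639, -0.0006, 0, 0, 0, 255, 0.0127, 0.0688, -0.0006, 0, 0, 0, 255, 0.0136, 0.0737, -0.0006, 0, 0, 0, 255, 0.0145, 0.0786, -0.0006, 0, 0, 0, 255, 0.0154, 0.0836, -0.0006, 0, 0, 0, 255, 0.0163, 0.0885, -0.0006, 0, 0, 0, 255, 0.0172, 0.0934, -0.0006, 0, 0, 0, 255, 0.0181, 0.0983, -0.0006, 0, 0, 0, 255])

```text
time: 7.42
tcp_pos: [0.4741, 0.0372, 0.0426]
tcp_rot: [-3.141, 0.001, 1.389]
contact_force: [-2.4, -13.9, -0.1]
grip_width: 0.0144
```

Run:
```python
from h import *
s=state();print(s['time'],s['tcp_pos'],s['tcp_rot'],s['contact_force'],s['grip_width'])
a,_=pts("scene");b,_=pts("top")
cv2.imwrite("pics/s3.png",np.vstack([cv2.resize(a[140:230,340:460,::-1],(400,300),interpolation=2),cv2.resize(b[100:190,110:230,::-1],(400,300),interpolation=2)]))
```

```text
7.425 [0.47408125 0.03724694 0.04255489] [-3.14130244e+00  1.29499468e-03  1.38857909e+00] [ -2.42031596 -13.94745434  -0.06557144] 0.014403236692300586
```

View pics/s3.png

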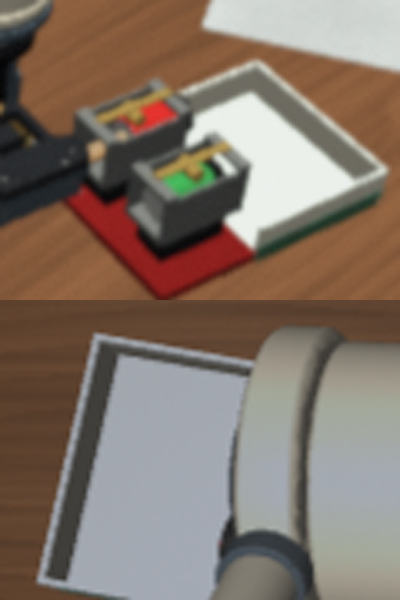

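The dowel is in the sleeve at about (115,130) and the cell is moving at about 14 N, so I push on.

>>> move_arm(deltas=[0.0011, 0.0059, 0, 0, 0, 0, 255, 0.0022, 0.0118, 0, 0, 0, 0, 255, 0.0033, 0.0177, 0, 0, 0, 0, 255, 0.0043, 0.0236, 0, 0, 0, 0, 255, 0.0054, 0.0295, 0, 0, 0, 0, 255, 0.0065, 0.0354, 0, 0, 0, 0, 255, 0.0076, 0.0413, 0, 0, 0, 0, 255, 0.0087, 0.0472, 0, 0, 0, 0, 255, 0.0096, 0.0525, 0, 0, 0, 0, 255, 0.0096, 0.0525, 0, 0, 0, 0, 255, 0.0096, 0.0525, 0, 0, 0, 0, 255])

```text
time: 8.9
tcp_pos: [0.4839, 0.0904, 0.0426]
tcp_rot: [3.142, 0.0, 1.388]
contact_force: [0.4, 0.4, -0.1]
grip_width: 0.014
```

Run:
```python
from h import *
s=state();print(s['time'],s['tcp_pos'],s['tcp_rot'],s['contact_force'],s['grip_width'])
a,P=pts("scene")
o=np.array([.536,.1774]);t=np.radians(79.58);yh=np.array([np.cos(t),np.sin(t)]);xh=np.array([yh[1],-yh[0]])
hsv=cv2.cvtColor(a,cv2.COLOR_RGB2HSV).astype(int);H,S=hsv[...,0],hsv[...,1]
hx=(P[...,:2]-o)@xh;hy=(P[...,:2]-o)@yh
m=(abs(hx)<.08)&(hy>.03)&(hy<.175)&(S>150)&((H<8)|(H>172));print(m.sum(),np.median(hx[m]),np.median(hy[m]),P[...,2][m].min(),P[...,2][m].max())
cv2.imwrite("pics/s4.png",cv2.resize(a[130:240,330:470,::-1],(560,440),interpolation=2))
```

```text
8.9 [0.48392918 0.09036076 0.04256526] [3.14153956e+00 3.60316231e-04 1.38835995e+00] [ 0.37310441  0.373694   -0.05447506] 0.014024394750821607
196 -0.030211494544744665 0.1192047765611566 0.002771178341438585 0.040619114877169515
```

View pics/s4.png

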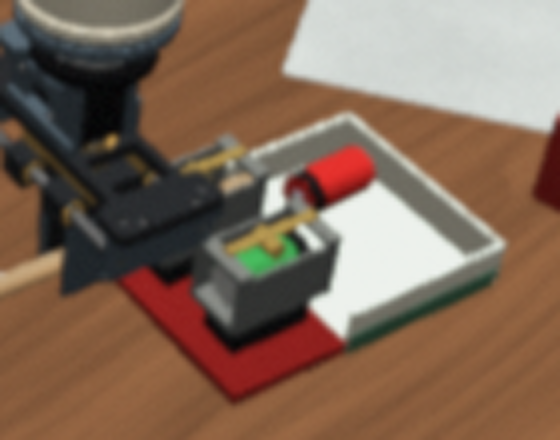

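The red cell lies in the tray at (335,175), with its z between 3 and 41 mm. I withdraw straight and lift.

>>> move_arm(deltas=[-0.0036, -0.0197, 0, 0, 0, 0, 255, -0.0072, -0.0393, 0, 0, 0, 0, 255, -0.0109, -0.059, 0, 0, 0, 0, 255, -0.0145, -0.0786, 0, 0, 0, 0, 255, -0.0181, -0.0983, 0, 0, 0, 0, 255, -0.0217, -0.118, 0, 0, 0, 0, 255, -0.0253, -0.1376, 0, 0, 0, 0, 255, -0.0276, -0.152, 0.005, 0, 0, 0, 255, -0.0276, -0.17, 0.03, 0, 0, -0.5, 255, -0.026, -0.21, 0.05, 0, 0, -1, 255, -0.025, -0.25, 0.05, 0, 0, -2, 255, -0.024, -0.29, 0.05, 0, 0, -3.05, 255, -0.023, -0.33, 0.05, 0, 0, -3.05, 255, -0.0219, -0.3636, 0.05, 0, 0, -3.05, 255, -0.0219, -0.3636, 0.05, 0, 0, -3.05, 255, -0.0219, -0.3636, 0.05, 0, 0, -3.05, 255])

```text
time: 10.95
tcp_pos: [0.4617, -0.2728, 0.0927]
tcp_rot: [-3.141, -0.0, 1.335]
contact_force: [0.5, -0.0, -1.2]
grip_width: 0.0148
```

Run:
```python
from h import *
s=state();print(s['time'],s['tcp_pos'],s['tcp_rot'],s['contact_force'],s['grip_width'])
im,P=pts("wrist");cv2.imwrite("pics/w5.png",im[:,:,::-1])
hsv=cv2.cvtColor(im,cv2.COLOR_RGB2HSV).astype(int)
v,u=np.mgrid[:400,:640];Z=P[...,2]
m=(u>280)&(u<370)&(v<210)&(Z>.095)&(Z<.14)&(hsv[...,0]<35);p=P[m]*1000
vx,vy,x0,y0=cv2.fitLine(p[:,:2].astype(np.float32),cv2.DIST_HUBER,0,.01,.01).ravel();d=np.array([vx,vy])*np.sign(vy)
e=(p[:,:2]-[x0,y0])@d;print(m.sum(),"axis",x0,y0,np.degrees(np.arctan2(d[1],d[0])),"tip",[x0,y0]+d*e.max(),np.percentile(p[:,2],[5,95]))
```

```text
10.95 [ 0.46165786 -0.27278419  0.09265038] [-3.14112916e+00 -1.49316408e-05  1.33469767e+00] [ 0.47600563 -0.04087817 -1.23716842] 0.014760320278053981
7058 axis 478.35617 -199.23773 76.57318 tip [ 487.97242431 -158.9565651 ] [113.87523304 119.86833701]
```

View pics/w5.png

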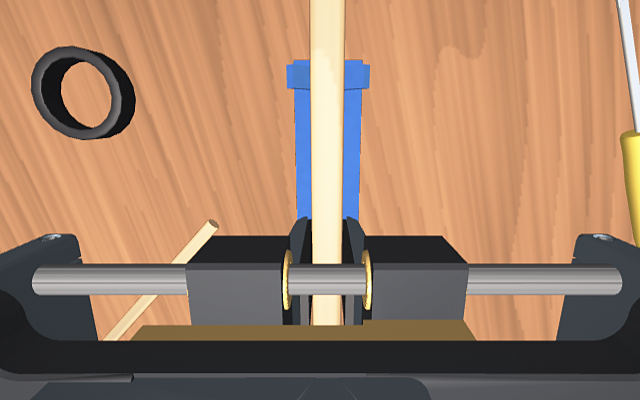

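The dowel (column 328) is over the rest (columns 288–370) and parallel to it. I lower it, open the gripper and lift.

>>> move_arm(deltas=[0, 0, -0.03, 0, 0, 0, 255, 0, 0, -0.055, 0, 0, 0, 255, 0.0003, -0.0003, -0.07, 0, 0, 0, 255, 0.0003, -0.0003, -0.0765, 0, 0, 0, 255, 0.0003, -0.0003, -0.0765, 0, 0, 0, 255, 0.0003, -0.0003, -0.0765, 0, 0, 0, 200, 0.0003, -0.0003, -0.0765, 0, 0, 0, 150, 0.0003, -0.0003, -0.0765, 0, 0, 0, 0, 0.0003, -0.0003, -0.0765, 0, 0, 0, 0, 0.0003, -0.0003, -0.0765, 0, 0, 0, 0, 0.0003, -0.0003, -0.0765, 0, 0, 0, 0, 0.0003, -0.0003, -0.0765, 0, 0, 0, 0, 0.0003, -0.0003, -0.0765, 0, 0, 0, 0])

```text
time: 12.62
tcp_pos: [0.462, -0.2727, 0.0161]
tcp_rot: [-3.141, -0.0, 1.335]
contact_force: [-1.1, -0.2, 1.0]
grip_width: 0.0866
```

>>> move_arm(deltas=[0, 0, 0.02, 0, 0, 0, 0, 0, 0, 0.05, 0, 0, 0, 0, 0, 0, 0.1, 0, 0, 0, 0, 0, 0, 0.15, 0, 0, 0, 0, 0, 0, 0.2, 0, 0, 0, 0, 0, -0.06, 0.2, 0, 0, 0, 0, 0, -0.1, 0.2, 0, 0, 0, 0, 0, -0.1, 0.2, 0, 0, 0, 0, 0, -0.1, 0.2, 0, 0, 0, 0])

```text
time: 13.75
tcp_pos: [0.4617, -0.3722, 0.2158]
tcp_rot: [-3.14, -0.001, 1.335]
contact_force: [-0.6, -0.2, 0.9]
grip_width: 0.0912
```

```bash
sed 's/p0.npz/p1.npz/' m.py > m1.py
python3 - <<'E'
from h import *
s=state();print(s['time'],s['tcp_pos'],s['contact_force'],s['grip_width'])
a,P=pts("top");b,Q=pts("scene");np.savez("p1.npz",a=a,P=P,b=b,Q=Q)
cv2.imwrite("pics/f.png",np.vstack([cv2.resize(a[90:230,90:500,::-1],(800,273)),cv2.resize(b[130:310,170:480,::-1],(560,325))[:, :].copy() if 0 else cv2.resize(b[140:300,100:500,::-1],(800,320))]))
E
python3 m1.py
```

```text
13.75 [ 0.46174278 -0.37221457  0.21581153] [-0.63369556 -0.17953918  0.92722992] 0.0912219920949867
top holder all 0 (array([0., 0.]), array([0., 0.]), 0.0)
plate (array([0., 0.]), array([0., 0.]), 0.0) nan
sleeve tops 0 (array([0., 0.]), array([0., 0.]), 0.0)
red 0 0 0
green 0 0 0
  return np.nanmean(a, axis, out=out, keepdims=keepdims)
Traceback (most recent call last):
  File "m1.py", line 18, in <module>
    m=box&(Z>.028)&(Z<.06)&~blue&(H<30); p=P[m]; print("dowel",m.sum(),rect(p[:,:2]),np.percentile(p[:,2],[5,50,95]))
                                                                                     ~~~~~~~~~~~~~^^^^^^^^^^^^^^^^^^
IndexError: index -1 is out of bounds for axis 0 with size 0
```

View pics/f.png

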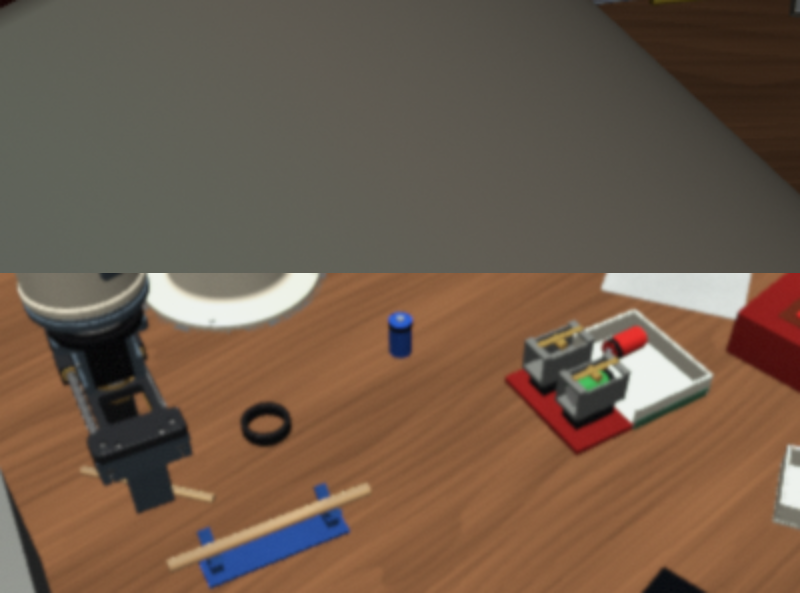

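The top camera is blocked by the arm. The scene view shows the dowel in its rest at (270,528), red in the tray at (628,343) and green in its sleeve. I run the numbers from the scene camera.

```bash
sed -i 's/("top",z\["a"\],z\["P"\]),//; s/for n,im,P in(\(.*\)):$/for n,im,P in [\1]:/' m1.py; python3 m1.py
python3 - <<'E'
from h import *
o=np.array([.536,.1774]);t=np.radians(79.58);yh=np.array([np.cos(t),np.sin(t)]);xh=np.array([yh[1],-yh[0]])
P=np.load("p1.npz")["Q"];a=np.load("p1.npz")["b"]
hsv=cv2.cvtColor(a,cv2.COLOR_RGB2HSV).astype(int);H,S=hsv[...,0],hsv[...,1]
hx=(P[...,:2]-o)@xh;hy=(P[...,:2]-o)@yh;Z=P[...,2]
m=(abs(hx)<.075)&(hy>.05)&(hy<.17)&(S>150)&((H<8)|(H>172))&(Z>.008)
print(m.sum(),np.percentile(hx[m],[2,98]),np.percentile(hy[m],[2,98]),np.percentile(Z[m],[2,98]))
E
```

```text
scene holder all 3611 (array([555.2, 276.9]), array([308.4, 165.3]), 79.36)
plate (array([556.1, 274.1]), array([303.8, 162.1]), 78.92) 0.012251836807344763
sleeve tops 447 (array([537. , 176.1]), array([ 82.2, 118.7]), 79.75)
red 0 0 0
green 42 [0.57612941 0.16485697 0.07669907] (array([576. , 167.9]), array([37.2, 13.2]), 76.73)
dowel 683 (array([ 462. , -248.5]), array([239.6,  33.5]), 76.12) [0.03221899 0.03927676 0.04296461]
[ 0.47119331 -0.25538007  0.03865108] [-2.34881321e-01 -9.72024039e-01  1.81977984e-04] [-0.12424679 -0.12164357  0.11385461  0.11533938]
rest (array([ 471.3, -252.1]), array([168.1,  50.1]), 77.03)
167 [-0.04843146 -0.0224182 ] [0.09287305 0.15006095] [0.02148345 0.0405888 ]
```

```bash
python3 -c "
from bench import *
print(sign_off())"
```

```text
the job is handed in; nothing more can be done
None
```

I pushed the red battery out of its sleeve into the tray with the dowel. Then I laid the dowel back in the blue rest and handed the job in at about 14 s. The hand-in reported no verdict.

The push peaked at about 14 N among the readings I took between moves, and the gripper stayed outside the sleeve throughout.

My last checks, all from the scene camera:
- **Red battery:** it lies in the tray with its jacket at holder y 93–150 mm and x about −35 mm. Its highest point is about 41 mm, so its centre is roughly 24 mm high.
- **Green battery:** it is within about 0.3 mm of where it started.
- **Dowel:** it is back within about 1 mm of its starting position and angle in the rest.
- **Gripper:** it is open and clear, about 0.2 m above the table.

The arm blocked the top camera for the final check, so these numbers have no second view behind them. No check disagreed with another.

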